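# Square a display in its bonding nest and hold the pressure plate on its dowels

## Task

Square the display up in its bonding nest: pull the sprung squaring lever until its nose has pushed the display fully home against the far stop edge, then ease the lever back slowly to rest, never letting it snap back. Then take the pressure plate by its handle, lower it gently over the two dowels and press it down against the spring plungers until its pad lies flat and firmly on the display, without crushing it. Finish while still holding the plate pressed down, and leave the other things on the bench alone.

Things in the scene. Friction and masses are not known exactly. Their poses are not given: they have to be found in the camera images.
- nest: bonding nest, a cream board fixed to the bench, 183 (x) x 250 (y) x 30 mm high. Origin on the bench, straight below the centre of the display when that is home; x points away from the robot to the far stop edge, y left along the display's long side, z up. The display slides on the pocket floor at z 24 mm; the stop edge is the face at x = +47.5 mm, and side walls leave it 1.5 mm play at each end.
- display_centre (a point): centre (half-way up) of the display, a steel-framed black screen under cover glass, 95 (x) x 155 (y) x 10 mm, about 0.26 kg, lying loose in the nest's pocket with its axes along the nest's. It starts 5 to 10 mm short of the stop edge; home is x = 0, y within 1.5 mm of 0, z = 29 mm in the nest's frame, its top at z 34 mm.
- squaring_lever (a joint): angle of the squaring lever, a flat steel bar along the nest's front, turning about an upright pivot at (-78, +40) mm in the nest's frame. 0 at rest, grows as the grip is pulled towards the robot (anticlockwise from above). Its nose meets the display by about 0.2 and has it home at about 0.35, where it stops hard. The spring pulls 1.3 N at the grip at rest, 4 N there, and throws it back if let go.
- lever_grip (a point): middle of the lever's upright round black grip, 18 mm diameter, z 29 to 71 mm above the bench (this point at 50 mm), 110 mm from the pivot; at rest at (-78, +150) mm in the nest's frame, just off the nest's left side. It travels some 37 mm towards the robot on its arc.
- plate_handle (a point): centre of the bar of the pressure plate's black bridge handle: bar 14 mm wide (x), 18 mm high, 92 mm clear between its posts along the plate's long side (y), 39 mm clear beneath. z is 100 mm above the bench when the plate is pressed home, 108 mm when it only rests on the plungers. The plate fits with its axes along the nest's; it starts level on a low rest, handle up.
- press_face (a point): centre of the underside of the pressure plate's rubber pad (88 x 148 mm, 4 mm thick), 66 mm straight below the handle point, axes the same. Above it is the loose cream board, 130 (x) x 240 (y) x 14 mm, about 0.45 kg in all, with two 12.5 mm through holes at (-20, +104) and (+20, -104) mm from its centre for the dowels. Pressed home, it must bear on the display with a few newtons.
- rest: low grey plastic rest, fixed to the bench, two 20 mm high strips on which the plate is parked; origin on the bench under its centre
- solvent_bottle: bystander: white bottle, 64 mm diameter, 150 mm tall, origin at its foot
- film_roller: bystander: hand roller lying on the bench, black roll 100 mm long and a handle, about 160 mm long; origin under the roll, which lies along its y, the handle to -x
- screw_dish: bystander: small steel dish, 80 mm across, 22 mm high, origin at its foot
- suction_pen_stand: bystander, fixed: wooden post with a black bent hand-piece on it, 190 mm tall, origin at its foot
- dowel_left (a point): tip of the nest's left dowel: upright steel pin of 10 mm diameter, tapering to 4 mm over its top 9 mm; at (x, y, z) = (-20, +104, 77) mm in the nest's frame. Axes as the nest's.
- dowel_right (a point): tip of the right dowel, alike, at (+20, -104, 77) mm in the nest's frame
- plunger (a point): top of one of four spring plungers, 9 mm steel pins at (+-50, +-104) mm in the nest's frame (this one +50, +104) standing up to z 46 mm. They stop the plate's board 8 mm above where it is pressed home and carry its weight unmoved: pushing the plate down by hand takes about 2 N to start them and about 6 N until the pad meets the display, which then stops it hard.
Not all that is in view belongs to the job. What is shaped like the part that bears display_centre but green or pink is not meant.

How it is judged (in metres and radians):
On the way, in this order (a step that is already met when the one before it is completed fails the run):
1. the lever has pushed the display home against the stop edge (value of joint squaring_lever above 0.22 rad and x of display_centre in the frame of nest above -0.002 m), for 0.1 s.
2. the lever is back at rest and the display still home (value of joint squaring_lever below 0.04 rad and x of display_centre in the frame of nest above -0.003 m), for 0.1 s.
3. the pressure plate is over both dowels, level and square to the nest (horizontal distance between press_face and nest below 0.003 m and angle between the x axis of press_face and the x axis of nest, either way round below 0.03 rad and z of press_face in the frame of nest below 0.06 m), for 0.1 s.
At the end, for the whole second after the job is handed in: plate on both dowels (centre within 3 mm, square and level within 0.03 rad), pad pressed within 1.5 mm of the display's home height and on it with over 2 N, held still by the fingers; display within 3 mm of the stop edge; lever at rest (under 0.04 rad) (all of step 2 and horizontal distance between press_face and nest below 0.003 m and angle between the x axis of press_face and the x axis of nest, either way round below 0.03 rad and angle between press_face's own z axis and vertical below 0.03 rad and z of press_face in the frame of nest below 0.0355 m and contact force between plate and display above 2 N and contact force between the fingers and plate above 2 N and linear speed of plate below 0.02 m/s); the arm keeps its last pose, push and grip.
It fails at once if the lever snapped back (faster than 2 rad/s, some 0.2 m/s at the grip, before it was nearly at rest) (velocity of joint squaring_lever below -2 rad/s and value of joint squaring_lever above 0.08 rad).
It fails at once if the plate was dropped or slammed onto the nest (faster than 0.3 m/s between the dowel tips and the display) (horizontal distance between press_face and nest below 0.01 m and z of press_face in the frame of nest below 0.072 m and linear speed of plate above 0.3 m/s).
It fails at once if the display was crushed (more than 60 N under the plate) (contact force between plate and display above 60 N).
It fails at once if a bystander was shifted by more than 30 mm (distance of any of solvent_bottle, film_roller, screw_dish from where it was at the start of the episode above 0.03 m).
It also fails if it takes over 67 s, if anything falls off the work surface, if the arm or the gripper's body presses on something with over 40 N, if the wrist force passes 120 N, or if a joint passes its speed limit or range.

## Robot

A 6-joint arm with a two-finger parallel gripper is mounted at the origin on the work surface. World frame = base frame: x ahead of the robot, y to its left, z up, the work surface at z = 0. Lengths are in m, angles in degrees, forces in N, time in s.
With the tool pointing down it reaches from about 0.3 to 0.775 m from the base axis. Payload 14.6 kg.
Tool frame: the origin (TCP) lies between the finger pads; the fingertips stand 22 mm ahead of it and the grasp point (between the pads) lies 3 mm ahead of it; z points along the fingers, y is the direction in which the jaws open and shut (so a half turn about z gives the same grasp; the last joint's range is limited). The gripper opens to 94 mm and grips with 3 to 60 N. Pads are 16 mm wide; open, the fingers measure 119 mm over their backs; the gripper's body (75 mm by 177 mm) begins 78 mm behind the grasp point.
Start: joints at [-72.342, 17.183, 87.147, -0, 75.671, -3.816], TCP at [0.201, -0.512, 0.227] pointing down, gripper open.
Joint ranges: [-173.82, 173.82], [-45.26, 126.66], [13.44, 144.39], [-59.66, 239.66], [0, 175.72], [-146.38, 146.38]. Speed limits (degrees/s): [127.2, 127.2, 147.25, 180, 180, 180].

## Interface

Orientations are given as a 3x3 rotation matrix whose columns are the frame's x, y, z axes.
In Python, from rig import telemetry, optics, order gives the robot as it stands.
- The arm moves only by the tool step_arm, never from a script. Its argument "targets" is a list that holds one entry, the list of rows, each a list of 5 numbers: the finger opening in mm, from 0 to 94, then the shift along the tool's x, y, z in mm, then the turn about the tool's z in degrees. In form: [[[gripper, dx, dy, dz, yaw], ...]]. A call has 1 to 10 rows; each row is the pose to reach, as a shift and turn from the pose commanded when the call began, along the tool's axes at that moment; what a row does not reach only later rows make up. A row lasts 1/8 s, in which the tool goes at most 62.5 mm and 10.7 degrees, less where a joint would pass 70% of its speed; a pose out of reach is approached as far as the arm can. A call with a gripper value outside its range is refused whole. The fingers move at their own pace and stop on an object; the grip force is fixed at half the most. Time passes only in rows, so rows that repeat a pose let the fingers close. It gives the time, the measured TCP pose, the force and the opening at its end, in the units of the state.
- telemetry.state(): the state, without advancing time (a new reading comes with each control period).
- optics.snapshot(name): name is "scene" or "side" or "wrist"; returns a dict with "color" (384x512x3 uint8, blue, green, red), "depth" (384x512 float32, m along the optical axis (not along the pixel's ray), 0 where there is no reading), "intrinsics" (3x3 intrinsics, pixels), "T" (4x4, takes a point from camera to world coordinates). Camera axes: x right, y down, z forward; pixel columns grow to the right and rows downward; lengths in m; the calibration is good to about 2 mm. A picture is of the moment at which its call begins.
- order.finish_job(): hands the job in, once; it reports no verdict.
The state is a dict: "time_s": time; "joint_pos": joint angles; "joint_velocities": joint speeds; "tau": joint torques, N m; "tcp_pos": TCP position; "tcp_rot": TCP orientation; "wrist_force": force on the tool from outside, world axes, zero at the start; "torque": the same for the moment, N m; "gripper_width": opening from 0.0 (shut) to 1.0 (fully open).
Only numpy, scipy, OpenCV 4.12 (cv2) and the standard library are available. Lean on these libraries where they do the work, as an engineer would, in place of code of your own. Each camera call takes 0.05 s, during which the arm holds its last target.

## Working session

There is one attempt and no reset: what is moved stays moved. The work goes in short steps, Python scripts to look and compute and a tool call to move; the robot and the scene stay as the last step left them, time stands still between calls to the robot, and variables do not carry over. Pictures are saved under pics/ and viewed, and the job is handed in when it is done.

Besides the shell and the picture viewer there is one more tool, called after "Emit:" as name(argument=value, ...), one argument or row to a line, values as JSON. step_arm: Moves the arm, as the interface text tells. Its arguments: {"type":"object","properties":{"targets":{"type":"array"}},"required":["targets"]}

```bash
mkdir -p pics; cat > h.py <<'E'
import numpy as np, cv2
from rig import telemetry, optics, order
def snap(n,tag):
    s=optics.snapshot(n); np.savez(f'pics/{tag}.npz',**{k:np.asarray(v) for k,v in s.items()})
    cv2.imwrite(f'pics/{tag}.png',s['color']); return s
def load(tag): return np.load(f'pics/{tag}.npz')
def px(s,u,v,r=1):
    d=s['depth'][int(v)-r:int(v)+r+1,int(u)-r:int(u)+r+1]; d=np.median(d[d>0]) if (d>0).any() else np.nan
    p=np.linalg.inv(s['intrinsics'])@[u,v,1]*d
    return (s['T']@np.r_[p,1])[:3]
def ray(s,u,v,z):
    "pixel on plane world z"
    d=s['T'][:3,:3]@(np.linalg.inv(s['intrinsics'])@[u,v,1]); o=s['T'][:3,3]
    return o+d*(z-o[2])/d[2]
def proj(s,p):
    q=np.linalg.inv(s['T'])@np.r_[p,1]; k=s['intrinsics']@q[:3]; return k[:2]/k[2]
E
python3 - <<'E'
from h import *
for n in ['scene','side','wrist']:
    s=snap(n,n+'0'); print(n,s['T'].round(3).tolist(),s['intrinsics'].round(1).tolist())
st=telemetry.state(); print(st)
a=[cv2.imread(f'pics/{n}0.png') for n in ['scene','side']]
E
```

```text
scene [[0.663, 0.382, -0.644, 1.311], [0.749, -0.35, 0.563, -0.745], [-0.01, -0.855, -0.518, 0.694], [0.0, 0.0, 0.0, 1.0]] [[435.5, 0.0, 251.2], [0.0, 435.5, 191.2], [0.0, 0.0, 1.0]]
side [[0.793, 0.382, -0.475, 1.143], [0.61, -0.514, 0.603, -0.839], [-0.014, -0.768, -0.641, 0.88], [0.0, 0.0, 0.0, 1.0]] [[446.2, 0.0, 258.7], [0.0, 446.2, 182.8], [0.0, 0.0, 1.0]]
wrist [[0.366, -0.892, -0.266, 0.279], [-0.931, -0.351, -0.103, -0.48], [-0.001, 0.285, -0.958, 0.383], [0.0, 0.0, 0.0, 1.0]] [[336.7, 0.0, 255.7], [0.0, 336.7, 187.5], [0.0, 0.0, 1.0]]
{'time_s': 0.15, 'joint_pos': array([-7.23426957e+01,  1.72082346e+01,  8.71717074e+01, -2.22425903e-03,
        7.56695786e+01, -3.81575204e+00]), 'joint_velocities': array([-0.04397527, -0.121117  , -0.12428964, -0.02460429, -0.09884578,
       -0.04179252]), 'tau': array([-1.90510182e-03, -5.31965482e+01, -3.52823031e+01,  7.07815890e-02,
        2.36197509e-02, -5.61704292e-05]), 'tcp_pos': array([ 0.20127135, -0.51166026,  0.22702055]), 'tcp_rot': array([[ 9.30586294e-01,  3.66072481e-01, -2.98001832e-04],
       [ 3.66072602e-01, -9.30585939e-01,  8.12168961e-04],
       [ 1.99963921e-05, -8.64883609e-04, -9.99999626e-01]]), 'wrist_force': array([-0.61599096, -0.63988478, -0.67748642]), 'torque': array([-0.04163639,  0.05753003,  0.02034662]), 'gripper_width': 1.0004655773884397}
```

View pics/scene0.png

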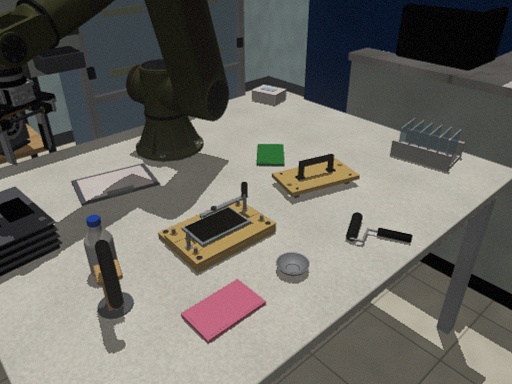

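View pics/side0.png

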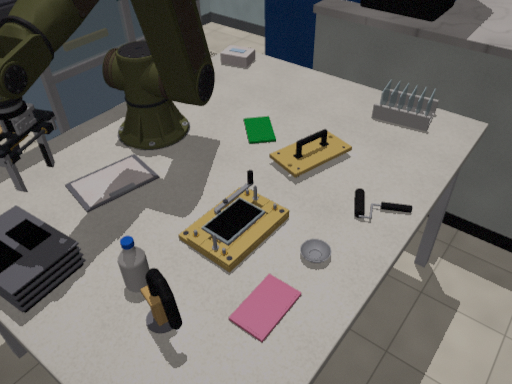

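View pics/wrist0.png

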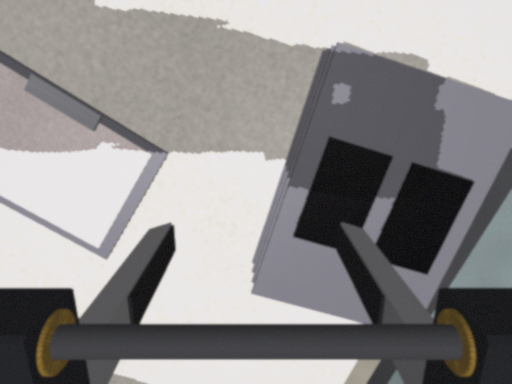

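The nest with the display is at about side (235,222) and scene (217,230). The plate is at side (312,152), the solvent bottle at (133,268), the stand at (165,300), the dish at (315,253) and the roller at (375,205). The green (259,129) and pink (266,306) slabs are decoys. The black screen lying inside the cream nest is the display that is meant. I'll enlarge to confirm.

```bash
python3 - <<'E'
import cv2
a=cv2.imread('pics/side0.png')[160:270,170:300]; cv2.imwrite('pics/c1.png',cv2.resize(a,None,fx=6,fy=5.4,interpolation=cv2.INTER_CUBIC)) 
a=cv2.imread('pics/side0.png')[120:185,260:360]; cv2.imwrite('pics/c2.png',cv2.resize(a,None,fx=8,fy=8,interpolation=cv2.INTER_CUBIC))
E
```

```text
(no output)
```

View pics/c1.png

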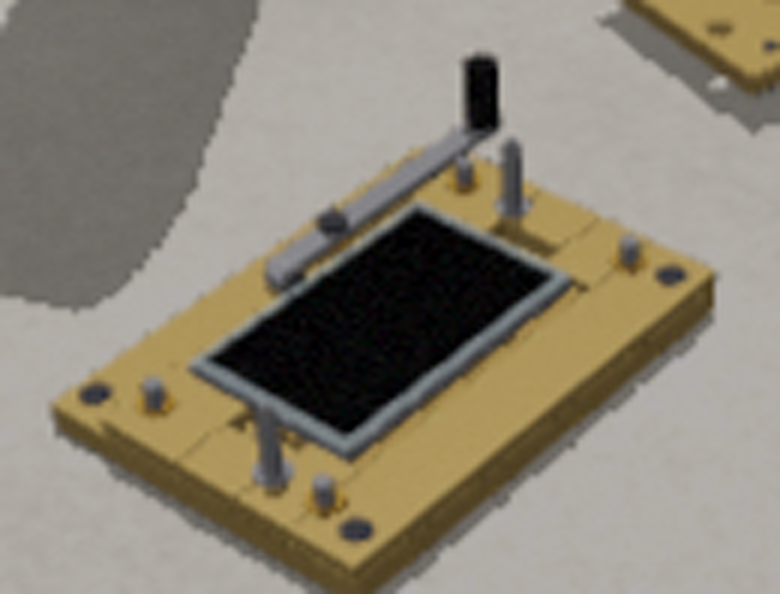

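View pics/c2.png

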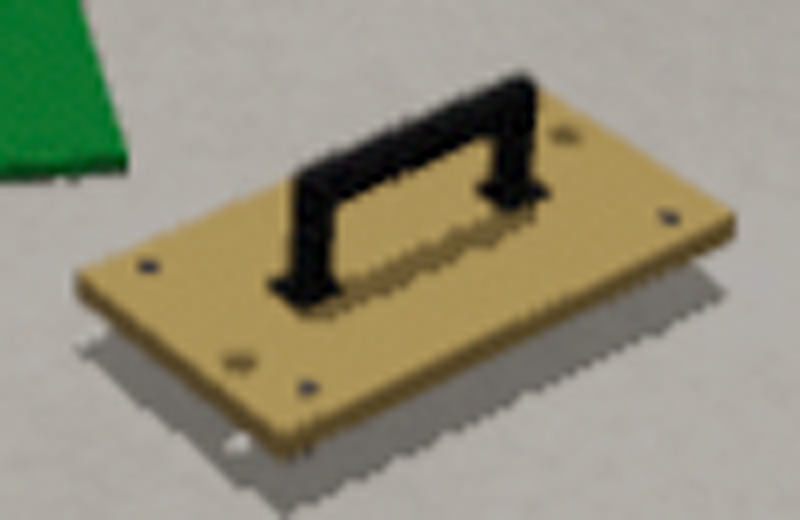

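```bash
python3 - <<'E'
from h import *
s=load('side0')
def show(n,pts,z):
    for p in pts: print(n,p,ray(s,*p,z).round(4))
show('dowL',[(255.3,186.3)],.077);show('dowR',[(214.7,235)],.077);show('grip',[(250.3,171.1)],.071)
show('board',[(178.7,235),(228.7,266.5),(289.2,210.9),(239.7,187.8)],.03)
show('plate',[(269.75,155),(295.6,176.25),(351.9,146.9)],.034)
show('hole',[(290,165),(330.6,136.6)],.034)
L=ray(s,255.3,186.3,.077)[:2];R=ray(s,214.7,235,.077)[:2]
d=L-R;print('dow dist',np.hypot(*d)); a=np.arctan2(d[1],d[0])-np.arctan2(208,-40);print('nest',(L+R)/2,np.degrees(a))
H1=ray(s,330.6,136.6,.034)[:2];H2=ray(s,290,165,.034)[:2]
for n,d in(('12',H1-H2),):
    print('hole dist',np.hypot(*d),(H1+H2)/2,np.degrees(np.arctan2(d[1],d[0])-np.arctan2(208,-40)))
E
```

```text
dowL (255.3, 186.3) [ 0.549  -0.1013  0.077 ]
dowR (214.7, 235) [ 0.5828 -0.3077  0.077 ]
grip (250.3, 171.1) [ 0.4907 -0.0503  0.071 ]
board (178.7, 235) [ 0.4744 -0.3331  0.03  ]
board (228.7, 266.5) [ 0.6475 -0.3344  0.03  ]
board (289.2, 210.9) [ 0.6539 -0.0851  0.03  ]
board (239.7, 187.8) [ 0.4817 -0.0908  0.03  ]
plate (269.75, 155) [0.4593 0.0878 0.034 ]
plate (295.6, 176.25) [0.5858 0.0474 0.034 ]
plate (351.9, 146.9) [0.6479 0.2827 0.034 ]
hole (290, 165) [0.5409 0.0831 0.034 ]
hole (330.6, 136.6) [0.5618 0.2934 0.034 ]
dow dist 0.20913409362769486
nest [ 0.56589884 -0.20451098] -1.6068582748987585
hole dist 0.21136316169554922 [0.55133609 0.18824544] -16.556875425115024
```

Emit:
step_arm(
  targets=[
    [[60,44,-32,0,-7],[60,98,-72,0,-17],[60,153,-112,0,-27],[60,208,-152,0,-37],[60,263,-192,0,-47],[60,318,-232,0,-57],[60,373,-273,0,-66],[60,420,-308,0,-68],[60,439,-322,0,-68.5],[60,439,-322,0,-68.5]],
  ],
)

```text
time_s: 1.4
tcp_pos: [0.4928, -0.0489, 0.227]
tcp_rot: [[-0.004, 1.0, -0.001], [1.0, 0.004, 0.0], [0.0, -0.001, -1.0]]
wrist_force: [-0.2, -1.1, 0.1]
gripper_width: 0.638
```

```bash
python3 - <<'E'
from h import *
st=telemetry.state(); print(st['time_s'],st['tcp_pos'],st['tcp_rot'].round(4).tolist(),st['joint_pos'].round(1))
s=snap('wrist','w1'); cv2.imwrite('pics/w1b.png',cv2.resize(s['color'],(768,576)))
E
```

```text
1.4 [ 0.4928027  -0.04892406  0.22696731] [[-0.0037, 1.0, -0.0007], [1.0, 0.0037, 0.0004], [0.0004, -0.0007, -1.0]] [ -9.9  10.2  95.8   0.   74.  -10.1]
```

View pics/w1b.png

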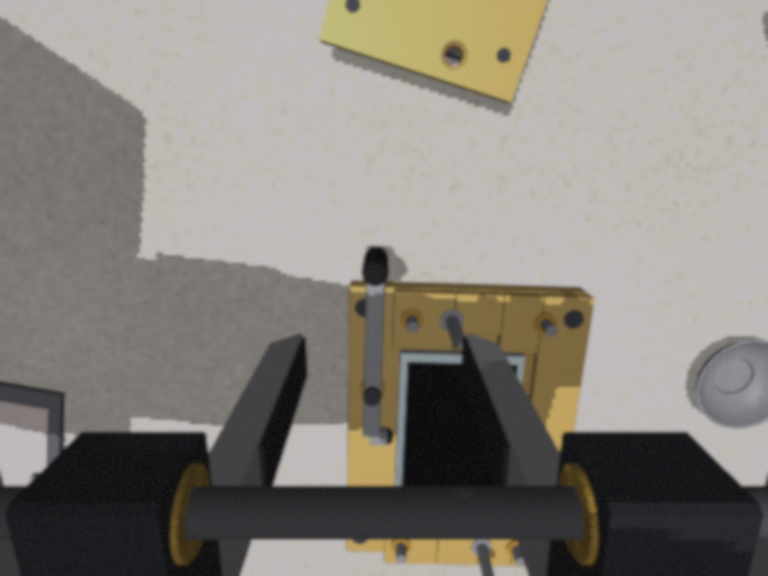

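```bash
python3 - <<'E'
from h import *
s=load('w1')
a=s['color'][150:350,220:420]; cv2.imwrite('pics/c3.png',cv2.resize(a,None,fx=3,fy=3,interpolation=cv2.INTER_CUBIC))
print('grip',ray(s,251,179,.071),px(s,250,178)); print(proj(s,[.492,-.0522,.071]))
c,sn=np.cos(np.radians(-1.6)),np.sin(np.radians(-1.6))
for p in [(-50,104,46),(50,104,46),(-20,104,77),(20,-104,77),(-50,-104,46)]:
    w=np.array([.566+(c*p[0]-sn*p[1])/1e3,-.2045+(sn*p[0]+c*p[1])/1e3,p[2]/1e3]); print(p,w,proj(s,w)*1.5)
E
```

```text
grip [ 0.4879936  -0.04820715  0.071     ] [ 0.48701262 -0.04754055  0.06978472]
[255.15536644 183.01449493]
(-50, 104, 46) [ 0.51892334 -0.09914447  0.046     ] [420.15910062 328.21158586]
(50, 104, 46) [ 0.61888436 -0.10193663  0.046     ] [559.18169639 332.35498751]
(-20, 104, 77) [ 0.54891165 -0.09998212  0.077     ] [468.89892711 347.15916629]
(20, -104, 77) [ 0.58308835 -0.30901788  0.077     ] [498.96630479 595.43101072]
(-50, -104, 46) [ 0.51311564 -0.30706337  0.046     ] [407.129492   560.55930099]
```

View pics/c3.png

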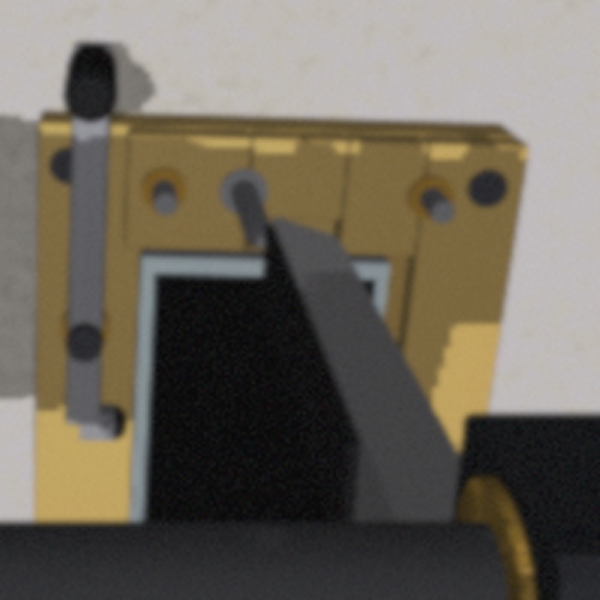

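```bash
python3 - <<'E'
from h import *
s=load('scene0')
a=s['color'][170:270,150:285]; cv2.imwrite('pics/c4.png',cv2.resize(a,None,fx=5.9,fy=5.9,interpolation=cv2.INTER_CUBIC))
w=load('w1')
for sg in(1,-1): print('tip',proj(w,[.4928+sg*.03,-.0489,.205])*1.5)
for n in('side0','scene0'):
  s=load(n)
  for p in [(.491,-.05,.071),(.487,-.048,.071),(.549,-.1,.077)]: print(n,p,proj(s,p))
E
```

```text
tip [461.58460977 360.77539246]
tip [306.43679107 360.1977288 ]
side0 (0.491, -0.05, 0.071) [250.45376811 171.08252162]
side0 (0.487, -0.048, 0.071) [249.80724882 170.2370374 ]
side0 (0.549, -0.1, 0.077) [255.578486   186.04996479]
scene0 (0.491, -0.05, 0.071) [245.50058319 182.80960447]
scene0 (0.487, -0.048, 0.071) [245.11472847 182.05590934]
scene0 (0.549, -0.1, 0.077) [245.50877723 195.12500419]
```

View pics/c4.png

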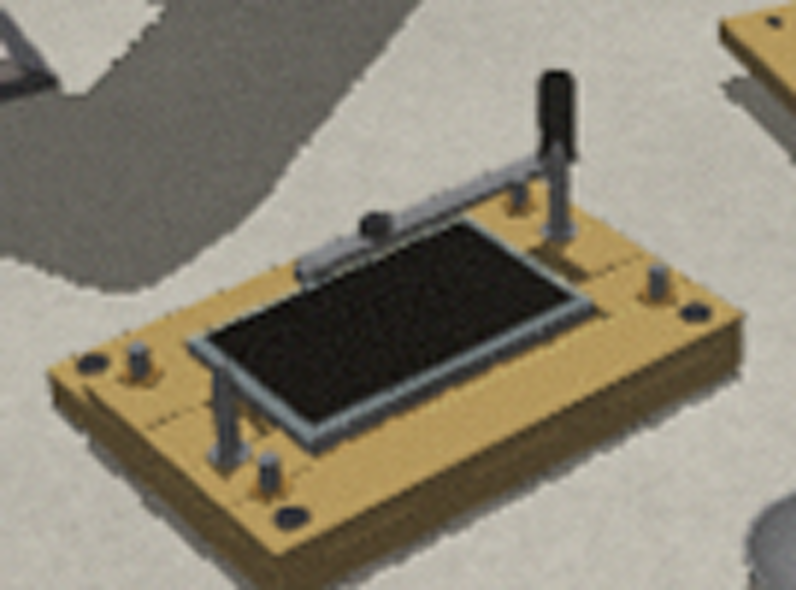

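Emit:
step_arm(
  targets=[
    [[60,0,-1,30,0],[60,0,-2,75,0],[60,0,-3,110,0],[60,0,-3,117,0],[60,0,-3,117,0]],
  ],
)

```text
time_s: 2.08
tcp_pos: [0.4891, -0.0522, 0.1112]
tcp_rot: [[0.001, 1.0, 0.001], [1.0, -0.001, -0.0], [-0.0, 0.001, -1.0]]
wrist_force: [0.4, -0.3, 0.1]
gripper_width: 0.641
```

```bash
python3 - <<'E'
from h import *
st=telemetry.state(); print(st['time_s'],st['tcp_pos'],st['tcp_rot'].round(4).tolist())
s=snap('wrist','w2'); cv2.imwrite('pics/w2b.png',cv2.resize(s['color'],(768,576)))
for p in [(.489,-.049,.071),(.549,-.1,.077)]: print(p,proj(s,p)*1.5)
E
```

```text
2.075 [ 0.48912733 -0.05216462  0.11123947] [[0.0014, 1.0, 0.0005], [1.0, -0.0014, -0.0002], [-0.0002, 0.0005, -1.0]]
(0.489, -0.049, 0.071) [383.6107827  334.71304516]
(0.549, -0.1, 0.077) [521.05877995 448.14900452]
```

View pics/w2b.png

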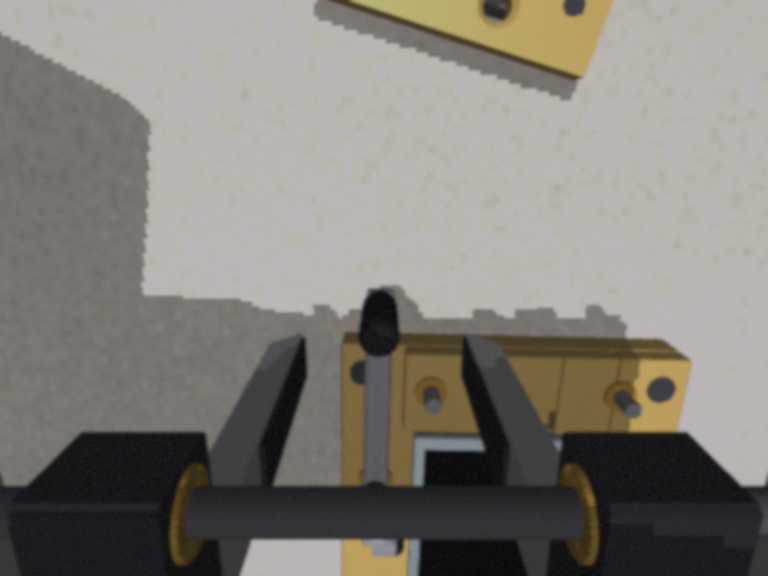

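Emit:
step_arm(
  targets=[
    [[60,3,-1,25,0],[60,3,-1,50,0],[60,3,-1,55,0],[60,3,-1,55,0],[30,3,-1,55,0],[10,3,-1,55,0],[10,3,-1,55,0],[10,3,-1,55,0]],
  ],
)

```text
time_s: 3.12
tcp_pos: [0.488, -0.0485, 0.0556]
tcp_rot: [[0.0, 1.0, 0.0], [1.0, -0.0, -0.0], [-0.0, 0.0, -1.0]]
wrist_force: [-0.1, 0.3, -0.1]
gripper_width: 0.251
```

```bash
python3 - <<'E'
from h import *
st=telemetry.state(); print(st['time_s'],st['tcp_pos'],st['gripper_width']*94,st['wrist_force'],st['torque'])
s=snap('wrist','w3'); cv2.imwrite('pics/w3b.png',s['color'])
E
```

```text
3.125 [ 0.48803835 -0.04845518  0.05557461] 23.56913896343359 [-0.12714143  0.30287153 -0.06018293] [-0.04423063 -0.08271769 -0.00293319]
```

View pics/w3b.png

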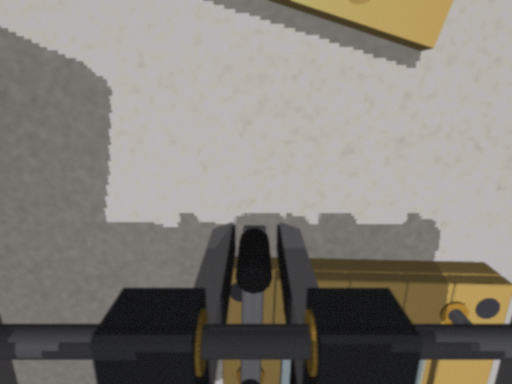

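Emit:
step_arm(
  targets=[
    [[10,0,0,0,0],[10,0,0,0,0],[10,0,0,0,0],[10,0,0,0,0]],
  ],
)

```text
time_s: 3.68
tcp_pos: [0.4875, -0.0484, 0.0554]
tcp_rot: [[0.0, 1.0, -0.001], [1.0, -0.0, 0.0], [0.0, -0.001, -1.0]]
wrist_force: [-5.0, -0.1, 4.2]
gripper_width: 0.186
```

Emit:
step_arm(
  targets=[
    [[10,0,-5.5,0,0],[10,-0.2,-11,0,0],[10,-0.8,-16.5,0,0],[10,-1.6,-22,0,0],[10,-2.7,-27,0,0],[10,-4,-32.5,0,0],[10,-5,-36,0,0],[10,-5,-36,0,0]],
  ],
)

```text
time_s: 4.68
tcp_pos: [0.4524, -0.053, 0.0557]
tcp_rot: [[0.0, 1.0, 0.002], [1.0, -0.0, 0.0], [0.0, 0.002, -1.0]]
wrist_force: [5.7, 6.6, -0.7]
gripper_width: 0.184
```

```bash
python3 - <<'E'
from h import *
st=telemetry.state(); print(st['time_s'],st['tcp_pos'],st['gripper_width']*94,st['wrist_force'],st['torque'])
s=snap('side','s4'); cv2.imwrite('pics/s4c.png',cv2.resize(s['color'][150:270,170:300],None,fx=5.9,fy=4.9,interpolation=cv2.INTER_CUBIC))
E
```

```text
4.675 [ 0.45236968 -0.05301311  0.05572724] 17.270844704129377 [ 5.6662778   6.57436193 -0.73104389] [ 0.99209325 -1.01261774  0.31866741]
```

View pics/s4c.png

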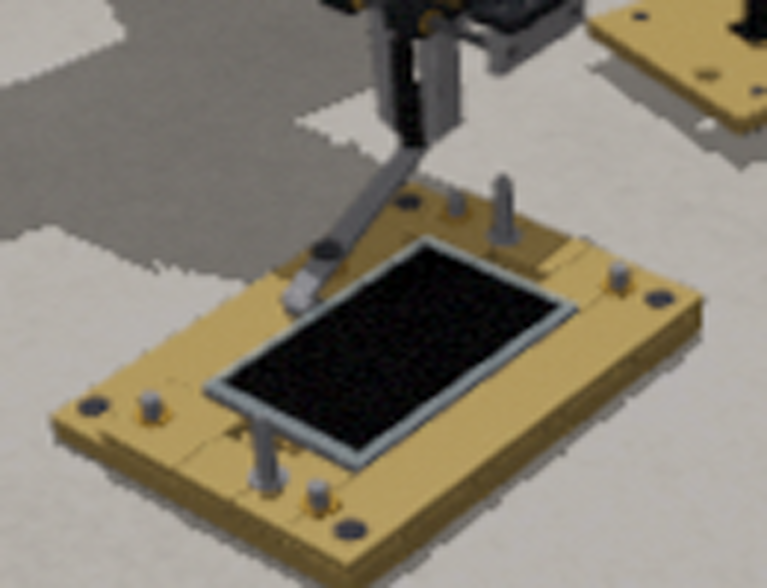

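Emit:
step_arm(
  targets=[
    [[10,0.5,-1,0,0],[10,0.3,-2,0,0],[10,0.3,-2.5,0,0],[10,0.3,-2.5,0,0]],
  ],
)

```text
time_s: 5.22
tcp_pos: [0.4505, -0.0534, 0.0558]
tcp_rot: [[0.0, 1.0, 0.003], [1.0, -0.0, -0.001], [-0.001, 0.003, -1.0]]
wrist_force: [8.9, -0.6, -4.5]
gripper_width: 0.186
```

Emit:
step_arm(
  targets=[
    [[10,0,-1,0,0],[10,0,-2,0,0],[10,0,-2,0,0],[10,0,-2,0,0]],
  ],
)

```text
time_s: 5.72
tcp_pos: [0.4488, -0.0536, 0.0558]
tcp_rot: [[0.0, 1.0, 0.004], [1.0, -0.0, -0.001], [-0.001, 0.004, -1.0]]
wrist_force: [11.8, -3.6, -7.3]
gripper_width: 0.184
```

```bash
python3 - <<'E'
from h import *
st=telemetry.state(); print(st['time_s'],st['tcp_pos'],st['gripper_width']*94,st['wrist_force'],st['torque'])
s=snap('side','s5'); cv2.imwrite('pics/s5c.png',cv2.resize(s['color'][170:260,190:290],None,fx=7,fy=6.6,interpolation=cv2.INTER_CUBIC))
E
```

```text
5.725 [ 0.4488048  -0.05363998  0.05579833] 17.335832339647425 [11.83093319 -3.62753498 -7.31539615] [-0.62797985 -1.96787157  0.23398411]
```

View pics/s5c.png

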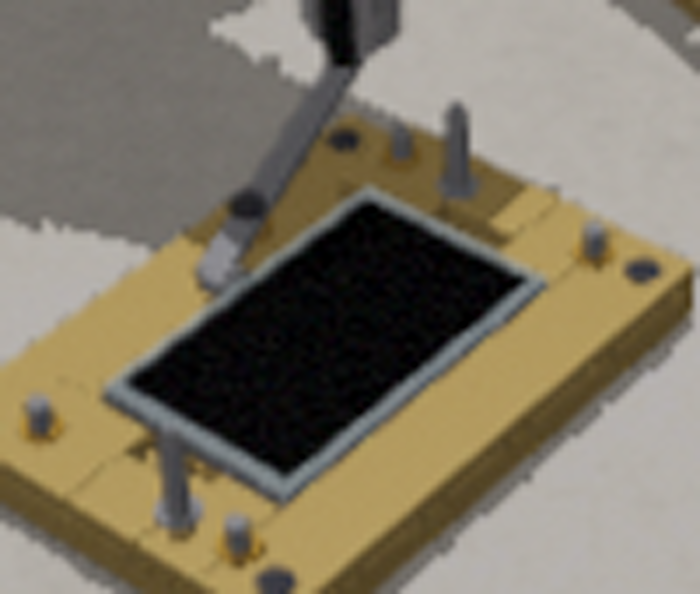

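```bash
python3 - <<'E'
from h import *
s=load('s5')
for p in [(264.7,211.9),(267.9,213.2),(228,244.8),(230.7,245.8)]: print(ray(s,*p,.034))
# difference images: subpixel shift via edge profile along nest x direction through display center
c,sn=np.cos(np.radians(-1.6)),np.sin(np.radians(-1.6))
g0=cv2.cvtColor(load('side0')['color'],cv2.COLOR_BGR2GRAY).astype(np.float32);g1=cv2.cvtColor(s['color'],cv2.COLOR_BGR2GRAY).astype(np.float32)
xs=np.arange(20,70,1.)
for g in(g0,g1):
    pr=np.zeros(len(xs))
    for y in range(-60,61,4):
        pts=np.array([proj(s,[.566+(c*x-sn*y)/1e3,-.2045+(sn*x+c*y)/1e3,.034]) for x in xs],np.float32)
        pr+=cv2.remap(g,pts[:,:1],pts[:,1:],cv2.INTER_LINEAR)[:,0]
    print((pr/31).astype(int).tolist())
E
```

```text
[ 0.60464951 -0.132067    0.034     ]
[ 0.61475381 -0.13094384  0.034     ]
[ 0.60269938 -0.2844052   0.034     ]
[ 0.61039002 -0.2828761   0.034     ]
[6, 5, 5, 6, 9, 18, 37, 61, 85, 102, 113, 118, 117, 109, 97, 85, 76, 71, 70, 76, 89, 104, 118, 127, 133, 137, 141, 144, 146, 148, 150, 150, 150, 150, 150, 150, 150, 150, 150, 151, 151, 151, 151, 151, 151, 151, 151, 151, 151, 151]
[7, 7, 6, 6, 6, 6, 6, 6, 6, 6, 6, 6, 6, 7, 11, 19, 37, 62, 87, 106, 117, 122, 120, 113, 106, 103, 109, 122, 135, 145, 150, 152, 154, 154, 154, 154, 154, 154, 154, 154, 154, 154, 154, 154, 154, 154, 154, 154, 154, 154]
```

Emit:
step_arm(
  targets=[
    [[10,0.2,3,0,0],[10,1,7,0,0],[10,2,11.5,0,0],[10,2.8,16,0,0],[10,3.5,21,0,0],[10,4.1,26,0,0],[10,4.5,31,0,0],[10,4.7,35.5,0,0],[10,4.7,39,0,0],[10,4.7,41,0,0]],
  ],
)

```text
time_s: 7.02
tcp_pos: [0.4879, -0.0483, 0.0553]
tcp_rot: [[0.0, 1.0, -0.003], [1.0, -0.0, 0.0], [0.0, -0.003, -1.0]]
wrist_force: [-12.4, 0.0, 14.1]
gripper_width: 0.186
```

Emit:
step_arm(
  targets=[
    [[10,0,0,0,0],[10,0,0,0,0]],
  ],
)

```text
time_s: 7.28
tcp_pos: [0.4876, -0.0483, 0.0554]
tcp_rot: [[0.0, 1.0, -0.003], [1.0, -0.0, 0.0], [0.0, -0.003, -1.0]]
wrist_force: [-9.2, 0.4, 10.3]
gripper_width: 0.184
```

```bash
python3 - <<'E'
from h import *
st=telemetry.state(); print(st['time_s'],st['tcp_pos'],st['gripper_width']*94,st['wrist_force'],st['torque'])
s=snap('side','s6'); cv2.imwrite('pics/s6c.png',cv2.resize(s['color'][150:270,170:300],None,fx=5.9,fy=4.9,interpolation=cv2.INTER_CUBIC))
E
```

```text
7.275 [ 0.4876296  -0.04826967  0.0553506 ] 17.317264494956724 [-9.19564558  0.41409583 10.30883375] [-0.03649232  1.49914637 -0.2727159 ]
```

View pics/s6c.png

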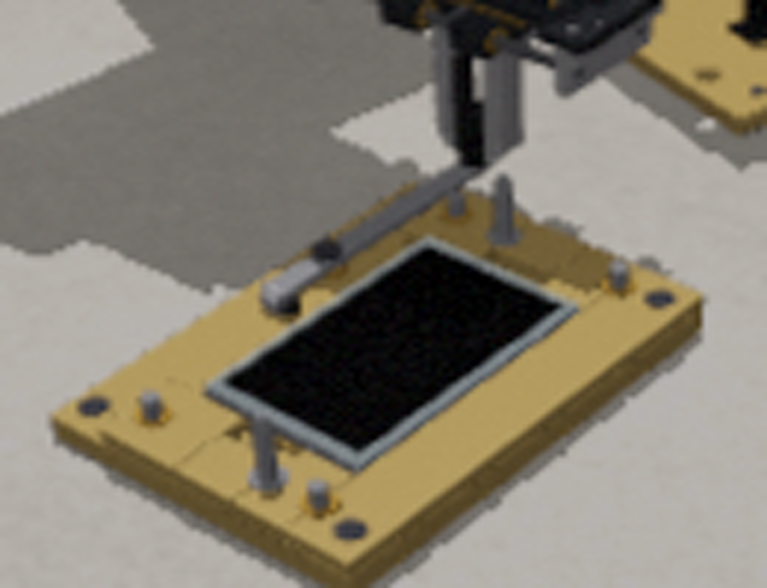

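Emit:
step_arm(
  targets=[
    [[25,0,0,0,0],[40,0,0,0,0],[50,0,0,0,0],[50,0,0,-10,0],[60,0,0,-45,0],[60,0,0,-100,0],[60,0,0,-160,0],[60,0,0,-200,0],[60,0,0,-225,0],[60,0,0,-225,0]],
  ],
)

```text
time_s: 8.57
tcp_pos: [0.4889, -0.0485, 0.2824]
tcp_rot: [[0.0, 1.0, 0.004], [1.0, -0.0, -0.001], [-0.001, 0.004, -1.0]]
wrist_force: [0.2, 0.2, -0.6]
gripper_width: 0.641
```

```bash
python3 - <<'E'
from h import *
s=load('side0')
print('bottle',px(s,133,268),px(s,128,243),'stand',px(s,155,300),px(s,165,290))
s=snap('wrist','w7'); cv2.imwrite('pics/w7b.png',cv2.resize(s['color'],(768,576)))
E
```

```text
bottle [ 0.51051418 -0.50252389  0.08792138] [ 0.49631599 -0.48919733  0.15009623] stand [ 0.6240726  -0.53649377  0.10119145] [ 0.67120905 -0.53781131  0.17462092]
```

View pics/w7b.png

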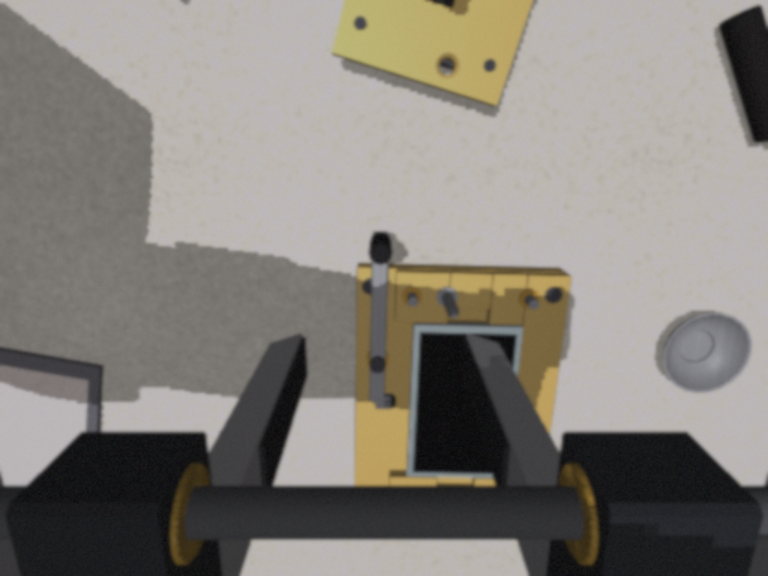

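Emit:
step_arm(
  targets=[
    [[60,-45,20,0,0],[60,-95,40,0,0],[60,-145,60,0,0],[60,-180,74,0,0],[60,-190,77,0,0],[60,-190,77,0,0],[60,-190,77,0,0]],
  ],
)

```text
time_s: 9.5
tcp_pos: [0.5652, -0.2373, 0.2804]
tcp_rot: [[-0.001, 1.0, -0.0], [1.0, 0.001, 0.0], [0.0, -0.0, -1.0]]
wrist_force: [-1.0, -0.2, 0.7]
gripper_width: 0.64
```

```bash
python3 - <<'E'
from h import *
st=telemetry.state(); print(st['time_s'],st['tcp_pos'],st['tcp_rot'].round(4).tolist())
s=snap('wrist','w8'); 
cv2.imwrite('pics/w8b.png',cv2.resize(s['color'],(768,576),interpolation=cv2.INTER_CUBIC))
c,sn=np.cos(np.radians(-1.6)),np.sin(np.radians(-1.6))
for p in [(-50,104,46),(50,104,46),(-50,-104,46),(50,-104,46),(-20,104,77),(20,-104,77)]:
    w=np.array([.564+(c*p[0]-sn*p[1])/1e3,-.203+(sn*p[0]+c*p[1])/1e3,p[2]/1e3]); print(p,proj(s,w)*1.5)
E
```

```text
9.5 [ 0.56523434 -0.23732395  0.28038579] [[-0.0005, 1.0, -0.0002], [1.0, 0.0005, 0.0003], [0.0003, -0.0002, -1.0]]
(-50, 104, 46) [316.05400905  51.00338206]
(50, 104, 46) [456.44069398  55.34731148]
(-50, -104, 46) [318.46208804 324.16898634]
(50, -104, 46) [439.01144966 327.3827647 ]
(-20, 104, 77) [355.94222598  45.19195162]
(20, -104, 77) [404.36193087 341.31864618]
```

View pics/w8b.png

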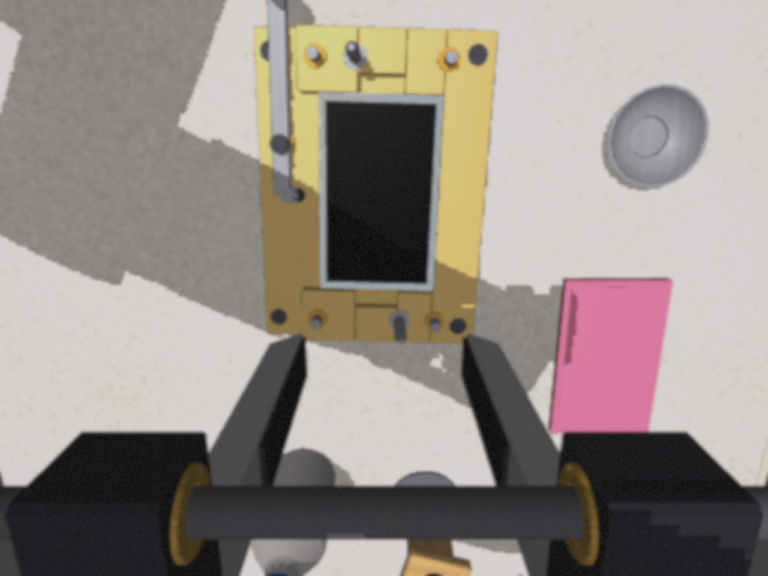

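```bash
python3 - <<'E'
from h import *
s=load('w8'); c=s['color']
a=cv2.resize(c[15:60,190:330],None,fx=5.7,fy=5.7,interpolation=cv2.INTER_CUBIC)
b=cv2.resize(c[190:235,190:330],None,fx=5.7,fy=5.7,interpolation=cv2.INTER_CUBIC)
cv2.imwrite('pics/c5.png',np.vstack([a,b]))
E
```

```text
(no output)
```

View pics/c5.png

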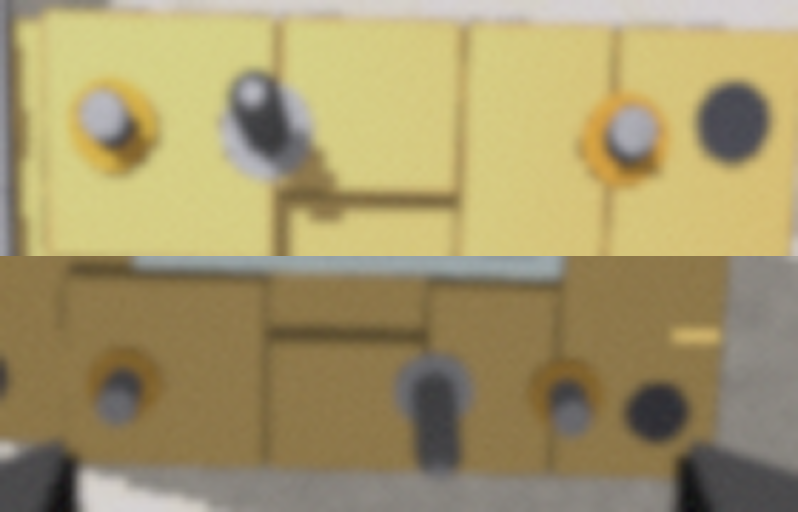

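```bash
cat > fit.py <<'E'
from h import *
from scipy.optimize import least_squares
s=load('w8')
obs=[((-50,104,46),102,112,15),((50,104,46),632,128,15),((-20,104,77),255,92,15),((-50,-104,46),116,152,190),((50,-104,46),571,159,190),((20,-104,77),438,205,190)]
U=np.array([[(X+.5)/5.7-.5+190,(Y+.5)/5.7-.5+r] for _,X,Y,r in obs]); P=np.array([o[0] for o in obs])/1e3
def f(q,z=0):
    c,sn=np.cos(q[2]),np.sin(q[2])
    return np.array([proj(s,[q[0]+c*p[0]-sn*p[1],q[1]+sn*p[0]+c*p[1],p[2]+(q[3] if len(q)>3 else 0)])for p in P])
for q0 in([.565,-.2,-.03],[.565,-.2,-.03,0]):
    r=least_squares(lambda q:(f(q)-U).ravel(),q0); print(r.x[:2],np.degrees(r.x[2]),r.x[3:],(f(r.x)-U).round(2).tolist())
E
python3 fit.py
```

```text
[ 0.56058987 -0.20281141] -1.5212677409683315 [] [[-0.12, -0.36], [0.52, -0.41], [-0.66, -0.79], [-0.26, -0.23], [0.29, 0.58], [0.32, 1.82]]
[ 0.56054633 -0.20294477] -1.519762644033181 [-0.00288056] [[0.21, 0.18], [0.13, 0.11], [-0.52, -0.16], [0.01, -0.97], [0.03, -0.17], [0.21, 0.94]]
```

Emit:
step_arm(
  targets=[
    [[60,30,-2,0,1],[60,75,-5,0,4],[60,125,-8,0,7],[60,175,-11,0,10],[60,225,-15,0,13],[60,275,-18,0,16],[60,325,-21,0,16],[60,365,-24,0,16],[60,385,-25,0,16],[60,385,-25,0,16]],
  ],
)

```text
time_s: 10.8
tcp_pos: [0.5403, 0.1472, 0.2805]
tcp_rot: [[0.274, 0.962, 0.0], [0.962, -0.274, -0.0], [-0.0, 0.0, -1.0]]
wrist_force: [-0.1, -0.3, -0.9]
gripper_width: 0.633
```

```bash
python3 - <<'E'
from h import *
st=telemetry.state(); print(st['time_s'],st['tcp_pos'],st['tcp_rot'].round(4).tolist())
s=snap('wrist','w9'); 
cv2.imwrite('pics/w9b.png',cv2.resize(s['color'],(768,576),interpolation=cv2.INTER_CUBIC))
E
```

```text
10.8 [0.54030328 0.14718885 0.28051044] [[0.2742, 0.9617, 0.0001], [0.9617, -0.2742, -0.0001], [-0.0, 0.0002, -1.0]]
```

View pics/w9b.png

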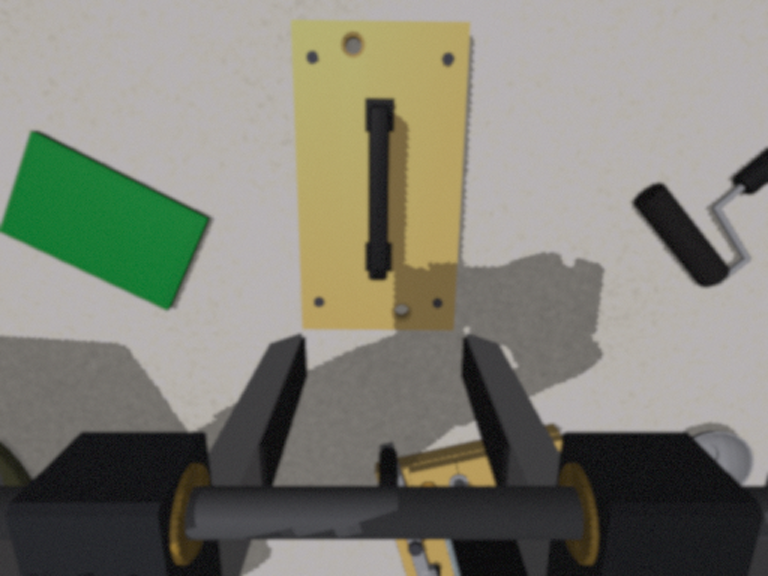

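```bash
cat > fit2.py <<'E'
from h import *
from scipy.optimize import least_squares
s=load('w9')
obs=[((-20,104,34),353,43),((20,-104,34),401,310.5),((-65,120,34),293,21),((65,120,34),470,21.5),((65,-120,34),454.5,329),((-65,-120,34),303,328)]
U=np.array([[(X+.5)/1.5-.5,(Y+.5)/1.5-.5] for _,X,Y in obs]); P=np.array([o[0] for o in obs])/1e3
def f(q):
    c,sn=np.cos(q[2]),np.sin(q[2])
    return np.array([proj(s,[q[0]+c*p[0]-sn*p[1],q[1]+sn*p[0]+c*p[1],p[2]+(q[3] if len(q)>3 else 0)])for p in P])
for q0 in([.55,.19,-.28],[.55,.19,-.28,0]):
    r=least_squares(lambda q:(f(q)-U).ravel(),q0); print(r.x[:2],np.degrees(r.x[2]),r.x[3:],(f(r.x)-U).round(2).tolist())
R=telemetry.state()['tcp_rot']; d=np.r_[r.x[:2],.085]-telemetry.state()['tcp_pos']; print('tool shift to handle',(R.T@d*1e3).round(1)); print('yaw',np.degrees(np.arctan2(R[1,1],R[0,1])))
q=r.x
for y in(-.046,.046): print('bar ends px',proj(s,[q[0]-np.sin(q[2])*y,q[1]+np.cos(q[2])*y,.091])*1.5)
E
python3 fit2.py
```

```text
[0.54815438 0.18878964] -16.51628578977588 [] [[0.29, 0.4], [0.84, 1.14], [-1.43, -1.58], [0.71, -0.52], [-0.09, 0.86], [-0.24, 0.55]]
[0.548108   0.18876543] -16.515532724239264 [-0.00344129] [[0.43, 0.95], [0.72, 0.24], [-0.91, -0.86], [0.15, 0.17], [-0.48, -0.12], [0.14, -0.42]]
tool shift to handle [ 43.1  -4.5 195.5]
yaw -15.990563268936894
bar ends px [378.20574982 262.18056676]
bar ends px [379.24192189 126.03091201]
```

Emit:
step_arm(
  targets=[
    [[50,15,-1.5,20,0.5],[50,35,-3.5,60,0.5],[50,43,-4.5,100,0.5],[50,43,-4.5,125,0.5],[50,43,-4.5,130,0.5],[50,43,-4.5,130,0.5]],
  ],
)

```text
time_s: 11.6
tcp_pos: [0.5486, 0.1883, 0.1512]
tcp_rot: [[0.285, 0.958, 0.001], [0.958, -0.285, 0.0], [0.0, 0.001, -1.0]]
wrist_force: [0.4, -0.2, 0.9]
gripper_width: 0.532
```

```bash
python3 - <<'E'
from h import *
st=telemetry.state(); print(st['time_s'],st['tcp_pos'],st['tcp_rot'].round(4).tolist())
s=snap('wrist','w10'); 
cv2.imwrite('pics/w10b.png',cv2.resize(s['color'],(768,576),interpolation=cv2.INTER_CUBIC))
E
```

```text
11.6 [0.54861815 0.18828862 0.15124891] [[0.2854, 0.9584, 0.0007], [0.9584, -0.2854, 0.0002], [0.0004, 0.0007, -1.0]]
```

View pics/w10b.png

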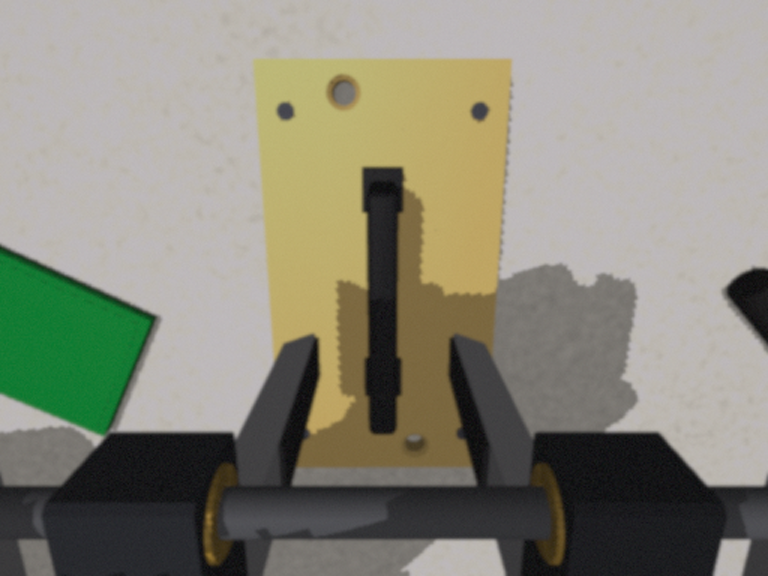

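Emit:
step_arm(
  targets=[
    [[50,0,0,25,0],[50,0,0,50,0],[50,0,0,63,0],[50,0,0,66,0],[30,0,0,66,0],[12,0,0,66,0],[5,0,0,66,0],[5,0,0,66,0],[5,0,0,66,0],[5,0,0,66,0]],
  ],
)

```text
time_s: 12.9
tcp_pos: [0.5482, 0.1891, 0.0847]
tcp_rot: [[0.284, 0.959, 0.0], [0.959, -0.284, 0.0], [0.0, 0.0, -1.0]]
wrist_force: [-1.0, -0.1, 3.0]
gripper_width: 0.149
```

Emit:
step_arm(
  targets=[
    [[5,0,0,0,0],[5,0,0,0,0],[5,0,0,0,0]],
  ],
)

```text
time_s: 13.28
tcp_pos: [0.5482, 0.1891, 0.0847]
tcp_rot: [[0.284, 0.959, 0.0], [0.959, -0.284, 0.0], [0.0, 0.0, -1.0]]
wrist_force: [-1.7, -0.5, 6.1]
gripper_width: 0.147
```

```bash
python3 - <<'E'
from h import *
st=telemetry.state(); print(st['time_s'],st['tcp_pos'],st['gripper_width']*94,st['wrist_force'],st['torque'])
s=snap('wrist','w11'); 
cv2.imwrite('pics/w11b.png',cv2.resize(s['color'],(768,576),interpolation=cv2.INTER_CUBIC))
E
```

```text
13.275 [0.54818754 0.18914057 0.08471221] 13.859436081931218 [-1.65756564 -0.46450748  6.12980118] [-0.08876052  0.24792834 -0.02821801]
```

View pics/w11b.png

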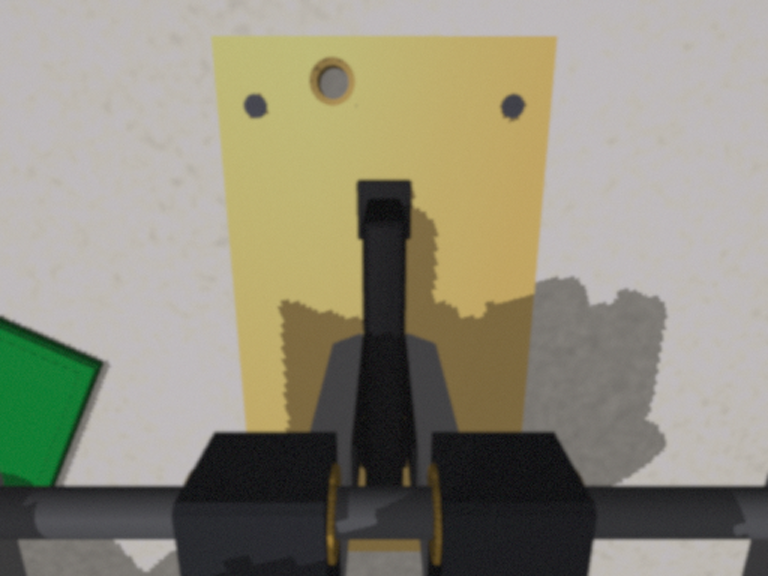

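```bash
python3 - <<'E'
from h import *
s=load('w11'); st=telemetry.state(); R=st['tcp_rot'];t=st['tcp_pos']
for p,(X,Y) in {(-20,104):(332,81.5),(-65,120):(212.5,37.5),(65,120):(556.5,37.5)}.items():
    w=ray(s,(X+.5)/1.5-.5,(Y+.5)/1.5-.5,.034); d=R.T@(w-t)*1e3; print(p,d.round(2),'centre tool x',d[0]-p[1],'tool y',d[1]-p[0])
E
```

```text
(-20, 104) [103.24 -20.45  50.68] centre tool x -0.764548509445433 tool y -0.45493341543611976
(-65, 120) [118.61 -64.73  50.67] centre tool x -1.393923098114513 tool y 0.26721344567482674
(65, 120) [118.61  64.03  50.69] centre tool x -1.392731117676533 tool y -0.9749744172100634
```

Emit:
step_arm(
  targets=[
    [[5,0,0,-4,0],[5,0,0,-14,0],[5,0,0,-34,0],[5,0,0,-60,0],[5,0,0,-85,0],[5,0,0,-105,0],[5,0,0,-112,0],[5,0,0,-115,0]],
  ],
)

```text
time_s: 14.32
tcp_pos: [0.548, 0.1891, 0.1993]
tcp_rot: [[0.284, 0.959, -0.0], [0.959, -0.284, -0.0], [-0.0, -0.0, -1.0]]
wrist_force: [-0.3, -0.6, -4.5]
gripper_width: 0.145
```

Emit:
step_arm(
  targets=[
    [[5,-15,5,0,-1],[5,-45,15,0,-2],[5,-90,30,0,-4],[5,-140,47,0,-6],[5,-190,63,0,-8],[5,-240,80,0,-10],[5,-290,97,0,-12],[5,-330,110,0,-13.5],[5,-358,119,0,-14.5],[5,-371,123,0,-15]],
  ],
)

```text
time_s: 15.58
tcp_pos: [0.5601, -0.2027, 0.1985]
tcp_rot: [[0.028, 1.0, -0.001], [1.0, -0.028, 0.001], [0.001, -0.001, -1.0]]
wrist_force: [-0.9, 0.1, -4.4]
gripper_width: 0.146
```

Emit:
step_arm(
  targets=[
    [[5,0,0,0,0],[5,0,0,0,0],[5,0,0,0,0]],
  ],
)

```text
time_s: 15.95
tcp_pos: [0.5607, -0.2006, 0.1995]
tcp_rot: [[0.026, 1.0, 0.0], [1.0, -0.026, 0.0], [0.0, 0.0, -1.0]]
wrist_force: [-0.7, 0.5, -4.1]
gripper_width: 0.144
```

```bash
python3 - <<'E'
from h import *
st=telemetry.state(); R=st['tcp_rot']; print(st['time_s'],st['tcp_pos'],R.round(4).tolist(),st['gripper_width']*94,st['wrist_force'],st['torque'])
print('yaw',np.degrees(np.arctan2(R[1,1],R[0,1])), 'shift',(R.T@(np.array([.561,-.2019,st['tcp_pos'][2]])-st['tcp_pos'])*1e3))
s=snap('wrist','w12'); cv2.imwrite('pics/w12b.png',cv2.resize(s['color'],(768,576),interpolation=cv2.INTER_CUBIC))
s=snap('side','s12'); cv2.imwrite('pics/s12c.png',cv2.resize(s['color'][120:280,150:330],None,fx=4.4,fy=3.7,interpolation=cv2.INTER_CUBIC))
E
```

```text
15.95 [ 0.56066529 -0.20059086  0.19953057] [[0.0256, 0.9997, 0.0001], [0.9997, -0.0256, 0.0001], [0.0001, 0.0001, -1.0]] 13.492252482838518 [-0.69300856  0.4908283  -4.06275947] [-0.04341636 -0.15024027 -0.05212906]
yaw -1.4662490277547644 shift [-1.30014964e+00  3.68096492e-01 -5.11238314e-05]
```

View pics/w12b.png

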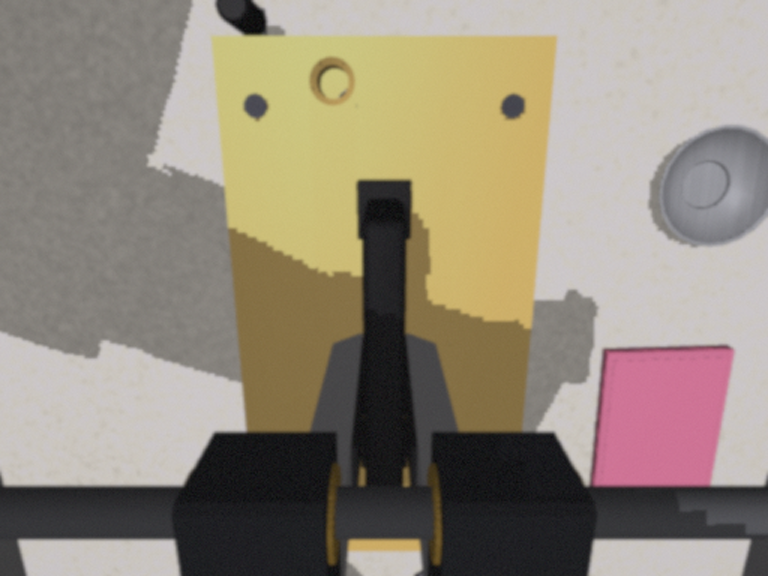

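View pics/s12c.png

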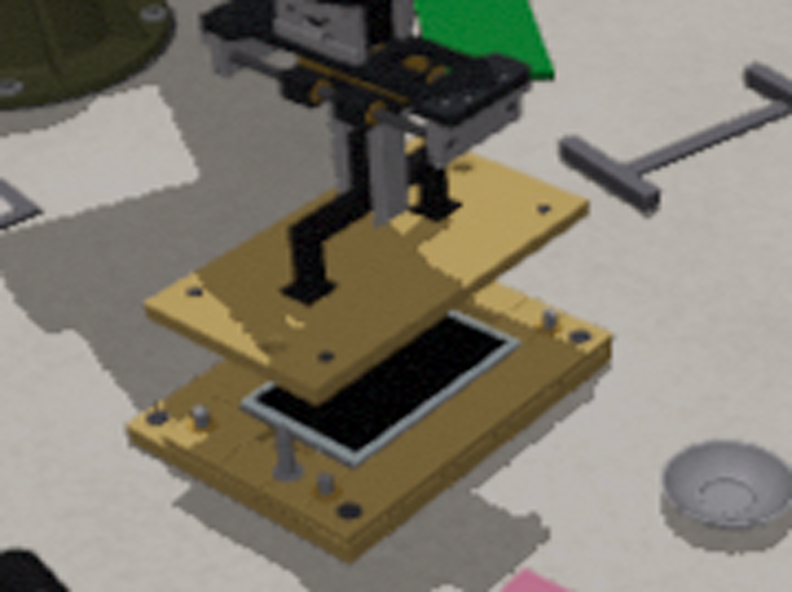

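Emit:
step_arm(
  targets=[
    [[5,-1,0.3,15,0],[5,-1.3,0.4,32,0],[5,-1.3,0.4,46,0],[5,-1.3,0.4,50,0],[5,-1.3,0.4,50,0],[5,-1.3,0.4,50,0]],
  ],
)

```text
time_s: 16.8
tcp_pos: [0.5611, -0.203, 0.15]
tcp_rot: [[0.027, 1.0, 0.001], [1.0, -0.027, -0.0], [-0.0, 0.001, -1.0]]
wrist_force: [-0.6, 0.8, -3.3]
gripper_width: 0.15
```

```bash
python3 - <<'E'
from h import *
st=telemetry.state(); R=st['tcp_rot']; print(st['time_s'],st['tcp_pos'],st['gripper_width']*94,st['wrist_force'],st['torque'])
print('yaw',np.degrees(np.arctan2(R[1,1],R[0,1])), 'shift',(R.T@(np.array([.561,-.2019,st['tcp_pos'][2]])-st['tcp_pos'])*1e3))
s=snap('wrist','w13'); a=cv2.resize(s['color'][30:80,190:250],None,fx=6.5,fy=6.5,interpolation=cv2.INTER_CUBIC)
q=(.561,-.2029,np.radians(-1.5)); 
c,sn=np.cos(q[2]),np.sin(q[2]); print('expected dowel px',proj(s,[q[0]-c*.02-sn*.104,q[1]-sn*.02+c*.104,.077]),'crop',(proj(s,[q[0]-c*.02-sn*.104,q[1]-sn*.02+c*.104,.077])-[190,30]+.5)*6.5)
s=snap('scene','sc13'); b=cv2.resize(s['color'][180:240,170:280],None,fx=3.5,fy=3.5,interpolation=cv2.INTER_CUBIC)
h=max(a.shape[0],b.shape[0]); z=lambda i:cv2.copyMakeBorder(i,0,h-i.shape[0],0,5,cv2.BORDER_CONSTANT)
cv2.imwrite('pics/c13.png',np.hstack([z(a),z(b)]))
E
```

```text
16.8 [ 0.56111227 -0.20298067  0.15000367] 14.109818791835979 [-0.58455392  0.82481445 -3.26229396] [ 0.0026834  -0.12505805 -0.03719807]
yaw -1.5244287769235472 shift [ 1.07729643e+00 -1.40983096e-01 -4.76253946e-04]
expected dowel px [224.29672884  56.20905439] crop [226.17873747 173.60885356]
```

View pics/c13.png

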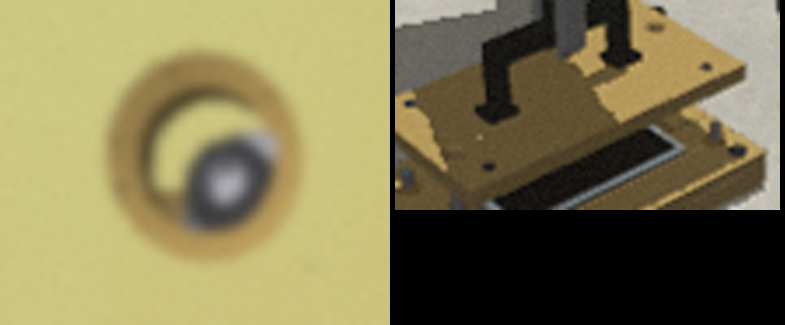

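```bash
python3 - <<'E'
from h import *
s=load('w13'); st=telemetry.state(); R=st['tcp_rot'];t=st['tcp_pos']; T=s['T']
zt=.150-.0507
u=lambda X,Y:((X+.5)/6.5-.5+190,(Y+.5)/6.5-.5+30)
h=ray(s,*u(205,155),zt); d=ray(s,*u(231,186),.077)
hb=ray(s,*u(212,153),zt-.014)
print('hole top',h,'hole bot',hb,'tip',d,'tool-frame tip-hole',(R.T@(d-h))*1e3)
print('hole in tool',R.T@(h-t)*1e3)
E
```

```text
hole top [ 0.54386008 -0.09876598  0.0993    ] hole bot [ 0.54323335 -0.09731364  0.0853    ] tip [ 0.54418848 -0.09960784  0.077     ] tool-frame tip-hole [-0.82518921  0.33097835 22.30058493]
hole in tool [103.71480215 -20.04080743  50.62902349]
```

Emit:
step_arm(
  targets=[
    [[5,-0.5,0.2,4,0],[5,-0.5,0.2,8,0],[5,-0.5,0.2,11,0],[5,-0.5,0.2,14,0],[5,-0.5,0.2,14,0],[5,-0.5,0.2,14,0]],
  ],
)

```text
time_s: 17.65
tcp_pos: [0.5611, -0.2034, 0.1356]
tcp_rot: [[0.027, 1.0, 0.0], [1.0, -0.027, -0.0], [-0.0, 0.0, -1.0]]
wrist_force: [1.4, -0.0, -4.4]
gripper_width: 0.146
```

```bash
python3 - <<'E'
from h import *
st=telemetry.state(); R=st['tcp_rot']; print(st['time_s'],st['tcp_pos'],st['gripper_width']*94,st['wrist_force'],st['torque'])
s=snap('wrist','w14'); a=cv2.resize(s['color'][30:80,190:250],None,fx=6.5,fy=6.5,interpolation=cv2.INTER_CUBIC)
s=snap('side','s14'); b=cv2.resize(s['color'][185:265,165:270],None,fx=4,fy=4,interpolation=cv2.INTER_CUBIC)
h=max(a.shape[0],b.shape[0]); z=lambda i:cv2.copyMakeBorder(i,0,h-i.shape[0],0,5,cv2.BORDER_CONSTANT)
cv2.imwrite('pics/c14.png',np.hstack([z(a),z(b)])[:,:800])
E
```

```text
17.65 [ 0.56113234 -0.20340198  0.1355704 ] 13.72891193054104 [ 1.40595804 -0.03086418 -4.37055543] [-0.04527378 -0.04446133 -0.04061168]
```

View pics/c14.png

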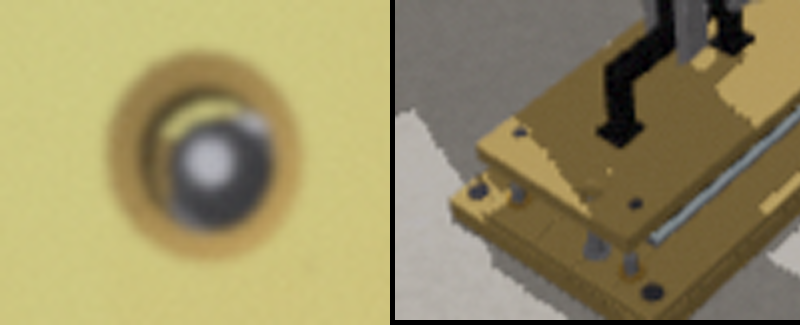

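Emit:
step_arm(
  targets=[
    [[5,-0.5,0,2,0],[5,-0.5,0,4,0],[5,-0.5,0,6,0],[5,-0.5,0,8,0],[5,-0.5,0,10,0],[5,-0.5,0,10,0]],
  ],
)

```text
time_s: 18.5
tcp_pos: [0.561, -0.2038, 0.1252]
tcp_rot: [[0.027, 1.0, -0.0], [1.0, -0.027, 0.0], [0.0, -0.0, -1.0]]
wrist_force: [0.6, 0.9, -4.3]
gripper_width: 0.149
```

```bash
python3 - <<'E'
from h import *
st=telemetry.state(); R=st['tcp_rot']; print(st['time_s'],st['tcp_pos'],st['gripper_width']*94,st['wrist_force'],st['torque'])
s=snap('wrist','w15'); a=cv2.resize(s['color'][30:80,190:250],None,fx=6.5,fy=6.5,interpolation=cv2.INTER_CUBIC)
s=snap('side','s15'); b=cv2.resize(s['color'][185:265,165:270],None,fx=4,fy=4,interpolation=cv2.INTER_CUBIC)
h=max(a.shape[0],b.shape[0]); z=lambda i:cv2.copyMakeBorder(i,0,h-i.shape[0],0,5,cv2.BORDER_CONSTANT)
cv2.imwrite('pics/c15.png',np.hstack([z(a),z(b)])[:,:800])
E
```

```text
18.5 [ 0.56097384 -0.20384335  0.12523426] 13.990355383995272 [ 0.56238202  0.91616184 -4.28072895] [ 0.03416493 -0.07095435  0.02014056]
```

View pics/c15.png

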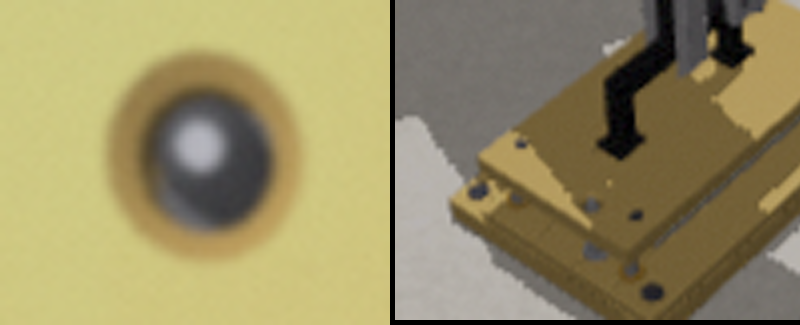

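Emit:
step_arm(
  targets=[
    [[5,0.3,-0.2,3,0],[5,0.3,-0.2,6,0],[5,0.3,-0.2,9,0],[5,0.3,-0.2,12,0],[5,0.3,-0.2,14,0],[5,0.3,-0.2,14,0],[5,0.3,-0.2,14,0]],
  ],
)

```text
time_s: 19.48
tcp_pos: [0.5609, -0.2036, 0.1115]
tcp_rot: [[0.027, 1.0, 0.0], [1.0, -0.027, -0.0], [-0.0, 0.0, -1.0]]
wrist_force: [-0.2, -0.4, -4.2]
gripper_width: 0.143
```

Emit:
step_arm(
  targets=[
    [[5,0,0,1,0],[5,0,0,2,0],[5,0,0,3,0],[5,0,0,4,0],[5,0,0,4,0]],
  ],
)

```text
time_s: 20.1
tcp_pos: [0.561, -0.2037, 0.1076]
tcp_rot: [[0.027, 1.0, 0.0], [1.0, -0.027, -0.0], [-0.0, 0.0, -1.0]]
wrist_force: [0.0, 0.2, 4.2]
gripper_width: 0.147
```

Emit:
step_arm(
  targets=[
    [[5,0,0,1,0],[5,0,0,2,0],[5,0,0,3,0],[5,0,0,4,0],[5,0,0,4,0],[5,0,0,4,0]],
  ],
)

```text
time_s: 20.85
tcp_pos: [0.561, -0.2036, 0.1036]
tcp_rot: [[0.027, 1.0, 0.0], [1.0, -0.027, -0.0], [-0.0, 0.0, -1.0]]
wrist_force: [-0.2, -0.2, 4.7]
gripper_width: 0.146
```

Emit:
step_arm(
  targets=[
    [[5,0,0,0.5,0],[5,0,0,1,0],[5,0,0,1,0],[5,0,0,1,0]],
  ],
)

```text
time_s: 21.35
tcp_pos: [0.561, -0.2036, 0.1027]
tcp_rot: [[0.027, 1.0, 0.0], [1.0, -0.027, -0.0], [-0.0, 0.0, -1.0]]
wrist_force: [-1.5, 0.6, 5.9]
gripper_width: 0.145
```

Emit:
step_arm(
  targets=[
    [[5,0,0,0.5,0],[5,0,0,1,0],[5,0,0,1,0],[5,0,0,1,0]],
  ],
)

```text
time_s: 21.85
tcp_pos: [0.561, -0.2036, 0.1027]
tcp_rot: [[0.027, 1.0, 0.001], [1.0, -0.027, -0.0], [-0.0, 0.001, -1.0]]
wrist_force: [-6.4, 2.5, 16.2]
gripper_width: 0.146
```

Emit:
step_arm(
  targets=[
    [[5,0,0,0,0],[5,0,0,0,0],[5,0,0,0,0],[5,0,0,0,0],[5,0,0,0,0],[5,0,0,0,0]],
  ],
)

```text
time_s: 22.6
tcp_pos: [0.561, -0.2036, 0.1027]
tcp_rot: [[0.027, 1.0, 0.001], [1.0, -0.027, -0.0], [-0.0, 0.001, -1.0]]
wrist_force: [-6.4, 2.4, 16.2]
gripper_width: 0.146
```

```bash
python3 - <<'E'
from h import *
st=telemetry.state(); R=st['tcp_rot']; print(st['time_s'],st['tcp_pos'],R.round(4).tolist(),st['gripper_width']*94,st['wrist_force'],st['torque'])
s=snap('side','s16'); b=cv2.resize(s['color'][130:280,160:310],None,fx=4,fy=4,interpolation=cv2.INTER_CUBIC)
cv2.imwrite('pics/c16.png',b); snap('wrist','w16')
E
```

```text
22.6 [ 0.56101073 -0.20363656  0.10267811] [[0.0266, 0.9996, 0.0007], [0.9996, -0.0266, -0.0004], [-0.0004, 0.0008, -1.0]] 13.742746264664973 [-6.43360938  2.39351639 16.15928762] [0.35754436 1.09115125 0.01196762]
```

View pics/c16.png

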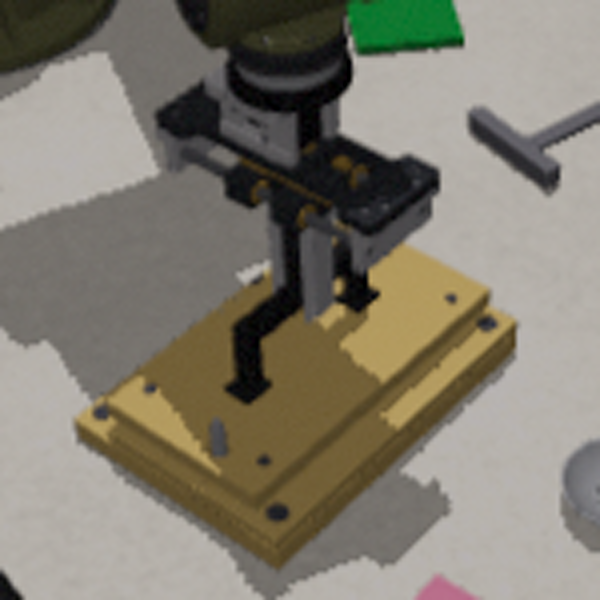

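View pics/w16.png

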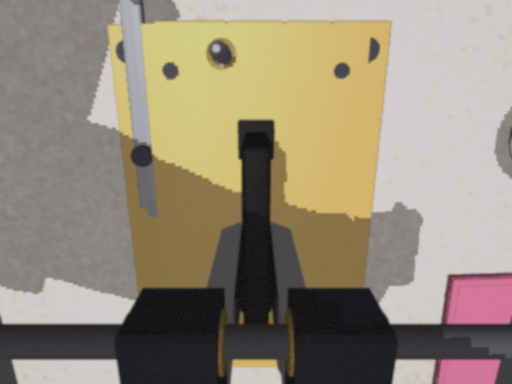

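```bash
python3 - <<'E'
from h import *
s=load('w16');q=(.561,-.2029,np.radians(-1.52));c,sn=np.cos(q[2]),np.sin(q[2])
print(s['T'][:3,3])
for z in(.034,.04,.06):
  for y in(0,40,80,130): 
    p=(-.078,y/1e3); print(z,y,proj(s,[q[0]+c*p[0]-sn*p[1],q[1]+sn*p[0]+c*p[1],z]).round(1),end=' ')
  print()
for u,v in[(142,155),(146,190),(138,100),(134,40)]: print(px(s,u,v).round(4), end=' ')
S=load('side0'); S2=load('s16')
cv2.imwrite('pics/c17.png',cv2.resize(np.hstack([S['color'][160:215,210:275],S2['color'][160:215,210:275]]),None,fx=6,fy=6,interpolation=cv2.INTER_CUBIC))
E
```

```text
[ 0.56293534 -0.11857161  0.25915634]
0.034 0 [146.4 210.9] 0.034 40 [141.  155.5] 0.034 80 [134.9  94.4] 0.034 130 [126.4   8.2] 
0.04 0 [143.7 213.9] 0.04 40 [138.  157.3] 0.04 80 [131.6  94.5] 0.04 130 [122.6   5.9] 
0.06 0 [133.8 225.2] 0.06 40 [126.9 163.9] 0.06 80 [119.3  95.3] 0.06 130 [108.3  -2.9] 
[ 0.4849 -0.1605  0.0342] [ 0.4825 -0.1871  0.0281] [ 0.4846 -0.1246  0.0279] [ 0.4868 -0.0878  0.0282]
```

View pics/c17.png

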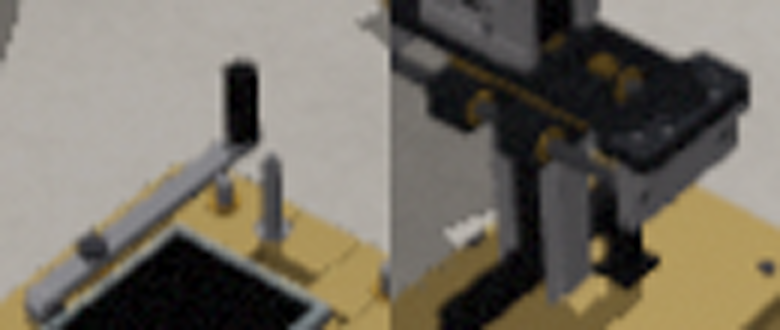

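```bash
python3 - <<'E'
from h import *
print(order.finish_job()); st=telemetry.state(); print(st['time_s'],st['tcp_pos'],st['wrist_force'],st['gripper_width'])
E
```

```text
the job is handed in; nothing more can be done
None
the job is handed in; nothing more can be done
```

I handed the job in at about 22.7 s, still holding the pressure plate down on the display. No verdict comes back.

**Lever and display:** I gripped the lever and pulled it until the wrist force in x rose to about 12 N, with the grip pulled 38.7 mm from rest. In the side camera the display moved about 10 mm towards the stop edge. I then eased the lever back in about 1.3 s while still gripped, and let go only after feeling its rest stop. The last picture shows the lever at rest to within about 1°.

**Plate:** I took it by the handle and lowered it over both dowels with almost no side force. The plungers resisted with about 5 N, and the plate stopped hard at TCP z 102.7 mm, the height I expected for pressed home.

**Final hold:** The readings were steady over 0.75 s. The push was 16 N at the wrist, which I estimate puts about 10 N on the display. The tool was vertical to within 0.1°, with its yaw matching the nest's.

**Checks that disagreed or are less certain:**
- The side camera put the nest about 5 mm further out in x than the wrist camera did. I used the wrist value because the lever grasp agreed with it.
- At the end a sideways force of about 6 N in x remained. I left it, as the dowels hold the plate.
- The display's home position was judged from the pictures and the force. I could not see it again once the plate covered it.

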